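# Draw the thread-rack spindle to make room for a third spool

## Task

A new spool has to go on the hat maker's thread rack: first slide the loose spool along the spindle until it butts flush against the other spool, at the knob end, and only then draw the spindle straight out by its wooden knob until its tip leaves room for a third spool of the same size between itself and the far upright, with both spools still hanging on it along their full length. Do not drag, twist or tip the rack, and leave everything else on the bench where it stands. Finish holding the knob, with the spindle level and drawn out, so that a colleague can drop the new spool in.

Things in the scene. Friction and masses are not known exactly. Their poses are not given: they have to be found in the camera images.
- rack: free-standing thread rack, 4 kg, steel base plate 115 x 300 x 10 mm, slides if pushed with over 20 N. Origin on the bench mid-span; y runs along the level spindle from the knob end (-y) to the far end. Wooden uprights 107 mm high, 70 mm wide along x: knob-end at y -140 to -100 mm, far one at y 100 to 120 mm, 200 mm clear span between. 17 mm through bores at x = 0, 85 mm above the bench
- far_bore (a point): centre of the mouth of the far upright's bore on its inner face, fixed to the rack 100 mm along its y axis and 85 mm up; its axes are the rack's
- knob_mid (a point): centre of the spindle's turned wooden knob: 30 mm wide, 44 mm long, lying outside the knob-end upright, gripped here. The point is on the axis, 26 mm from the knob's inner shoulder, which starts 0 to 10 mm off the upright. Knob and rod are one loose piece, 0.36 kg, sliding freely in the bores; its y axis points to the tip
- spindle_tip (a point): far end of the spindle, a 16 mm steel rod 265 mm long from the knob's shoulder (291 mm from knob_mid to here), its last 7 mm tapered. At the start it sits in the far upright's bore
- spool_near_mid (a point): centre of the spool hanging on the spindle 1 to 6 mm from the knob-end upright. y axis along the spindle. All spools are alike: 54 mm long, end flanges 60 mm wide and 4 mm thick, thread wound to 52 mm wide between them, bore 22 mm, 0.08 to 0.18 kg. They hang 3 mm below the spindle's axis and slide and turn freely on it
- spool_loose_mid (a point): centre of the loose spool, on the same spindle farther from the knob: 20 to 70 mm of bare spindle before the other spool, at least 25 mm to the far upright. Flush: flanges touch, centres 54 mm apart
- spare_mid (a point): centre of the new, third spool, of the same size, standing on end on the bench beyond the rack; it stays there
- tin: rectangular yellow adhesive tin with a cap and wire handle, 65 x 100 x 170 mm; origin at the centre of its underside
- glass: empty drinking glass, 68 mm wide, 95 mm high; origin at the centre of its underside
- can: round can, 76 mm wide, 85 mm high; origin at the centre of its underside
- brush: wooden hat brush lying bristles down, 42 x 150 x 38 mm, long way along its y axis; origin at the centre of its underside
- shears: tailor's shears lying flat, 220 mm long, 15 mm high, blades along +x; origin under the pivot
- wax: round cake of beeswax, 60 mm wide, 18 mm high; origin at the centre of its underside
Mind the look-alikes: they are no part of the job. Leave any blue look-alike of the part that bears spool_near_mid alone.

How it is judged (in metres and radians):
On the way, in this order (a step that is already met when the one before it is completed fails the run):
1. the loose spool is pushed flush against the other one (gap under 2.5 mm) while the spindle's tip is still in the far upright (distance between spool_loose_mid and spool_near_mid below 0.0565 m and y of spindle_tip in the frame of rack above 0.102 m), for 0.2 s.
2. the spindle is drawn so that its tip is more than 56 mm from the far upright (y of spindle_tip in the frame of rack below 0.044 m), for 0.2 s.
At the end, for the whole second after the job is handed in: fingers hold the spindle still by its knob, level within 3.4 degrees; tip over 56 mm from the far upright, at most 2 mm short of the loose spool's outer face; both spools hang on it, flush within 3.5 mm, clear of the bay; rack moved under 10 mm at either point (y of spindle_tip in the frame of rack below 0.044 m and y of spindle_tip in the frame of spool_loose_mid above 0.025 m and y of spool_loose_mid in the frame of rack below 0.014 m and distance between spool_loose_mid and spool_near_mid below 0.0575 m and height (world z) of each of spool_loose_mid, spool_near_mid above 0.068 m and angle between the y axis of knob_mid and the y axis of rack, either way round below 0.06 rad and contact force between the fingers and spindle above 3 N and linear speed of spindle below 0.02 m/s and distance of each of rack, far_bore from where it was at the start of the episode below 0.01 m and angle between rack's own z axis and vertical below 0.03 rad); the arm keeps its last pose, push and grip.
It fails at once if the rack is dragged or twisted by more than 12 mm or tipped (distance of any of rack, far_bore from where it was at the start of the episode above 0.012 m or angle between rack's own z axis and vertical above 0.08 rad).
It fails at once if a spool falls off the spindle (height (world z) of any of spool_loose_mid, spool_near_mid below 0.06 m).
It fails at once if another thing on the bench is shifted more than 20 mm (distance of any of spare_mid, tin, glass, can, brush, shears, wax from where it was at the start of the episode above 0.02 m).
It also fails if it takes over 51 s, if anything falls off the work surface, if the arm or the gripper's body presses on something with over 40 N, if the wrist force passes 120 N, or if a joint passes its speed limit or range.

## Robot

A 6-joint arm with a two-finger parallel gripper is mounted at the origin on the work surface. World frame = base frame: x ahead of the robot, y to its left, z up, the work surface at z = 0. Lengths are in mm, angles in degrees, forces in N, time in s.
With the tool pointing down it reaches from about 425 to 925 mm from the base axis. Payload 12.5 kg.
Tool frame: the origin (TCP) lies at the very end of the fingers, on their centre line; the grasp point (between the pads) lies 19 mm behind it (robot.pinch_z is the distance from the TCP to the grasp point, in mm); x points along the fingers, y is the direction in which the jaws open and shut, and the axes are right-handed (so a half turn about x gives the same grasp; the last joint's range is limited). The gripper opens to 85 mm and grips with 20 to 120 N. Pads are 22 mm wide; open, the fingers measure 114 mm over their backs; the gripper's body (76 mm by 85 mm) begins 54 mm behind the grasp point. The pads swing forward as they close: fully open they stand 13 mm farther back than shut.
Start: joints at [58.923, 28.126, 89.318, -0, 62.55, -6.05], TCP at [264.387, 566.343, 231.327] pointing down, gripper open.
Joint ranges: [-177.58, 177.58], [-47.91, 125.51], [2.72, 160], [-65.01, 245.01], [3.68, 167.84], [-153.87, 153.87]. Speed limits (degrees/s): [127.2, 127.2, 159.86, 180, 180, 180].

## Interface

Orientations are given as a 3x3 rotation matrix whose columns are the frame's x, y, z axes.
In Python, from cell import robot, optics, find_in, landmark_of gives the robot as it stands.
- The arm moves only by the tool carry_out, never from a script. Its argument "series" is a list of rows, each a list of 3 entries, a list of its own where there are three numbers: the opening, from 0 (shut) to 1 (fully open), then the shift along the tool's x, y, z in mm, then the turn about the tool's x in degrees. A call has exactly 8 rows; each row is the pose to reach, as a shift and turn from the pose commanded when the call began, along the tool's axes at that moment; what a row does not reach only later rows make up. A row lasts 1/8 s, in which the tool goes at most 62.5 mm and 10.7 degrees, less where a joint would pass 70% of its speed; a pose out of reach is approached as far as the arm can. A call with a gripper value outside its range is refused whole. The fingers move at their own pace and stop on an object; "squeeze" is the grip in N (left out, the last holds). Time passes only in rows, so rows that repeat a pose let the fingers close, or fill a call up. It gives the time, the measured TCP pose, the force and the opening at its end, in the units of the state.
- robot.get_state(): the state, without advancing time (a new reading comes with each control period).
- optics.capture(name): name is "scene" or "side" or "wrist"; returns the picture (384x512x3 uint8, blue, green, red); there is no depth.
- optics.camera_info(name): a dict with "fov_y" (degrees; the focal length in pixels is half the picture's height over the tangent of half this angle, whatever the lens; pixels are square), "cx", "cy" (the principal point, pixels), "world_from_camera" (4x4, takes a point from camera to world coordinates); the wrist camera has in their place "tool_from_camera" (4x4, takes a point from camera to tool coordinates, whose origin is the TCP and whose axes are the tool frame's). Camera axes: x right, y down, z forward; pixel columns grow to the right and rows downward; lengths in mm; the calibration is good to about 2 mm. A picture is of the moment at which its call begins: read the wrist's pose just before it. camera_info takes no time and is no camera call.
- robot.sign_off(): hands the job in, once; it reports no verdict.
Trained networks look in the newest picture that a camera, given by its name, has taken for a name from the list of things; names that differ only in an ending like _2 or _b are one class to them, and where a whole thing is asked for, a point or a joint stands for the part that bears it (a point fixed in the world has none). Each returns a list of dicts, best first, with "confidence" (0 to 1); they miss things now and then, are a little off and sometimes report something else, mostly with a low value. They report only what shows in the picture. A call takes as long as a camera call. They do not tell look-alikes from the thing itself.
- find_in(camera, label): "point" ([column, row] in pixels, amid what is visible of it).
- landmark_of(camera, label): "point" ([column, row] in pixels: a listed point, or the origin of a listed thing).
The state is a dict: "time": time; "q": joint angles; "joint_vel": joint speeds; "joint_torque": joint torques, N m; "eef_pos": TCP position; "orientation": TCP orientation; "contact_force": force on the tool from outside, world axes, zero at the start; "wrist_torque": the same for the moment, N m; "width": finger opening in mm.
Only numpy, scipy, OpenCV 4.12 (cv2) and the standard library are available. Lean on these libraries where they do the work, as an engineer would, in place of code of your own. Each camera call takes 0.05 s, during which the arm holds its last target.

## Working session

There is one attempt and no reset: what is moved stays moved. The work goes in short steps, Python scripts to look and compute and a tool call to move; the robot and the scene stay as the last step left them, time stands still between calls to the robot, and variables do not carry over. Pictures are saved under pics/ and viewed, and the job is handed in when it is done.

Besides the shell and the picture viewer there is one more tool, called after "Call:" by a JSON object that holds its "name" and its "arguments". carry_out: Moves the arm, as the interface text tells. Its arguments: {"type":"object","properties":{"series":{"type":"array"},"squeeze":{"type":"number"}},"required":["series"]}

```bash
ls; mkdir -p pics; python3 - <<'E'
from cell import robot, optics, find_in, landmark_of
import cv2,numpy as np
np.set_printoptions(suppress=True,precision=4)
print({k:np.round(v,3).tolist() for k,v in robot.get_state().items()}, robot.pinch_z)
for c in ["scene","side","wrist"]:
    im=optics.capture(c); cv2.imwrite(f"pics/{c}0.png",im)
    print(c,optics.camera_info(c))
    for l in ["rack","far_bore","knob_mid","spindle_tip","spool_near_mid","spool_loose_mid","spare_mid","tin","glass","can","brush","shears","wax"]:
        print(l,[(np.round(d["point"]).tolist(),round(d["confidence"],2)) for d in landmark_of(c,l)][:4])
print(robot.get_state()["time"])
E
```

```text
pics
{'time': 0.0, 'q': [58.924, 28.166, 89.351, -0.0, 62.551, -6.051], 'joint_vel': [-0.072, 0.013, 0.0, 0.069, -0.09, 0.052], 'joint_torque': [0.001, -61.843, -26.161, -0.0, 0.004, 0.0], 'eef_pos': [264.247, 566.124, 230.707], 'orientation': [[-0.001, 0.423, 0.906], [-0.001, 0.906, -0.423], [-1.0, -0.001, -0.0]], 'contact_force': [1.264, 0.398, -0.789], 'wrist_torque': [-0.034, 0.031, 0.01], 'width': 85.43} 18.700000000000003
scene {'fov_y': 57.94701294156754, 'cx': 257.7253633821428, 'cy': 191.6291304183766, 'world_from_camera': array([[  -0.0568,    0.8213,   -0.5677, 1145.6209],
       [   0.9983,    0.0413,   -0.0402,   26.5153],
       [  -0.0095,   -0.5691,   -0.8222,  917.8141],
       [   0.    ,    0.    ,    0.    ,    1.    ]])}
rack [([296.0, 208.0], 0.72)]
far_bore [([334.0, 191.0], 0.65), ([313.0, 188.0], 0.31)]
knob_mid [([238.0, 187.0], 0.59)]
spindle_tip [([338.0, 192.0], 0.86)]
spool_near_mid [([306.0, 168.0], 0.69), ([270.0, 190.0], 0.63), ([272.0, 164.0], 0.6)]
spool_loose_mid [([315.0, 189.0], 0.81), ([139.0, 214.0], 0.68)]
spare_mid [([180.0, 258.0], 0.69), ([
[... 866 characters left out ...]
 [([248.0, 164.0], 0.88)]
tin [([200.0, 148.0], 0.67)]
glass [([132.0, 168.0], 0.6)]
can [([155.0, 146.0], 0.87)]
brush [([340.0, 216.0], 0.89)]
shears [([368.0, 320.0], 0.81), ([352.0, 260.0], 0.53)]
wax []
wrist {'fov_y': 68.89846582493723, 'cx': 256.66321060268587, 'cy': 192.76867497656502, 'tool_from_camera': array([[  -0.0003,   -0.3079,    0.9514, -141.7351],
       [   1.    ,   -0.0002,    0.0003,    0.2278],
       [   0.0001,    0.9514,    0.3079,  -78.8727],
       [   0.    ,    0.    ,    0.    ,    1.    ]])}
rack []
far_bore []
knob_mid []
spindle_tip []
spool_near_mid []
spool_loose_mid []
spare_mid []
tin []
glass [([227.0, 307.0], 0.78)]
can []
brush []
shears []
wax []
2.1
```

```bash
python3 - <<'E'
import cv2
a=cv2.imread("pics/scene0.png")[120:310,100:460]; cv2.imwrite("pics/scene0c.png",cv2.resize(a,None,fx=2.2,fy=2.2,interpolation=cv2.INTER_CUBIC))
a=cv2.imread("pics/side0.png")[110:345,100:420]; cv2.imwrite("pics/side0c.png",cv2.resize(a,None,fx=2.4,fy=2.4,interpolation=cv2.INTER_CUBIC))
E
```

```text
(no output)
```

View pics/scene0c.png

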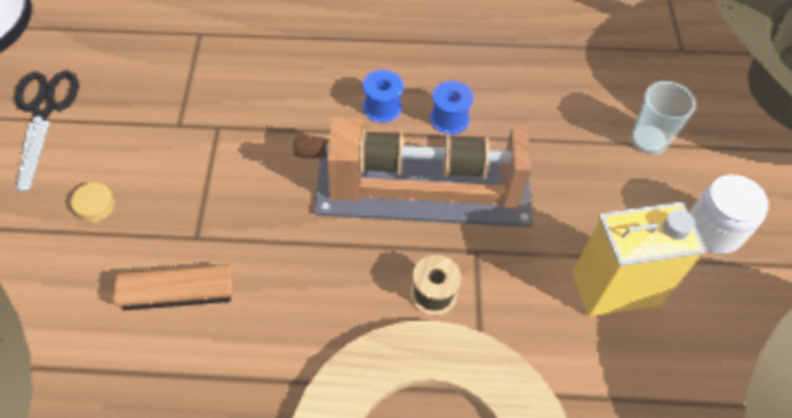

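View pics/side0c.png

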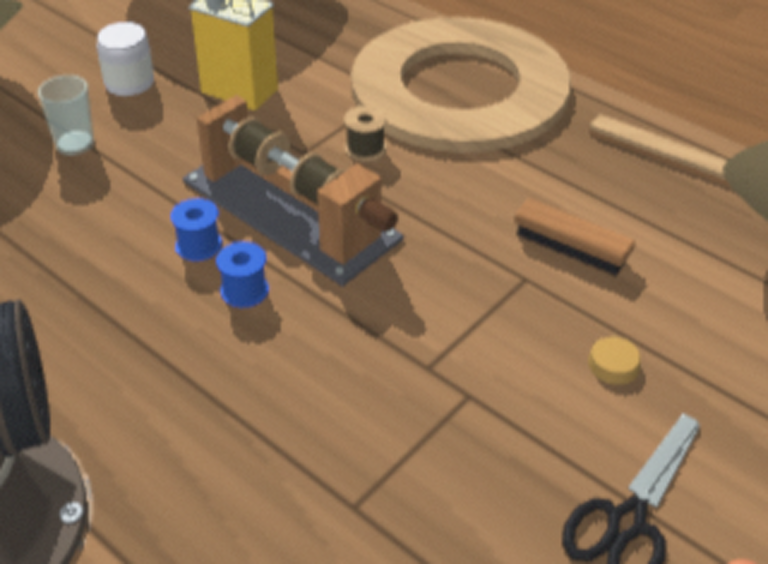

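```bash
cat > h.py <<'E'
import numpy as np
from scipy.optimize import least_squares
np.set_printoptions(suppress=True,precision=2)
def cam(optics,c,st=None):
    i=optics.camera_info(c); f=192/np.tan(np.radians(i["fov_y"]/2))
    if c=="wrist":
        T=np.eye(4);T[:3,:3]=st["orientation"];T[:3,3]=st["eef_pos"];T=T@i["tool_from_camera"]
    else: T=i["world_from_camera"]
    return dict(f=f,cx=i["cx"],cy=i["cy"],T=T)
def proj(k,P):
    p=(np.asarray(P)-k["T"][:3,3])@k["T"][:3,:3]
    return np.array([k["cx"]+k["f"]*p[...,0]/p[...,2],k["cy"]+k["f"]*p[...,1]/p[...,2]]).T
def onplane(k,uv,z):
    d=k["T"][:3,:3]@np.array([(uv[0]-k["cx"])/k["f"],(uv[1]-k["cy"])/k["f"],1]);o=k["T"][:3,3]
    return o+d*(z-o[2])/d[2]
def model(p):
    x,y,a,g,s1,s2=p
    ex=np.array([np.cos(a),np.sin(a),0]);ey=np.array([-np.sin(a),np.cos(a),0])
    f=lambda u,v,z:np.array([x,y,0])+ex*u+ey*v+np.array([0,0,z])
    return {"rack":f(0,0,0),"far_bore":f(0,100,85),"knob_mid":f(0,-166-g,85),"spindle_tip":f(0,125-g,85),"spool_near_mid":f(0,-100+s1+27,82),"spool_loose_mid":f(0,-100+s1+54+s2+27,82)},f
E
python3 - <<'E'
from cell import optics
from h import *
K={c:cam(optics,c) for c in["scene","side"]}
ob=[("scene","rack",296,208),("scene","far_bore",334,191),("scene","knob_mid",238,187),("scene","spool_near_mid",272,190),("scene","spool_loose_mid",315,189),
("side","rack",218,194),("side","far_bore",192,163),("side","knob_mid",254,198),("side","spool_near_mid",232,189),("side","spool_loose_mid",206,169)]
def r(p):
    m,_=model(p); return np.concatenate([proj(K[c],m[l])-[u,v] for c,l,u,v in ob]+[[(p[3]-5)/5,(p[4]-3.5)/3,(p[5]-45)/30]])
s=least_squares(r,[650,60,0,5,3,45],loss="soft_l1")
print(s.x[:2],np.degrees(s.x[2]),s.x[3:]);print(r(s.x).round(1))
m,f=model(s.x)
for k in m:print(k,m[k])
for n,c,u,v in [("blue1","scene",306,168),("blue2","scene",272,164)]: print(n,onplane(K[c],(u,v),27))
for n,c,u,v in [("blue1","side",179,203),("blue2","side",200,227),("spare","side",248,164)]: print(n,onplane(K[c],(u,v),27))
print(onplane(K["scene"],(299,250),27))
import cv2
im=cv2.imread("pics/scene0.png");im2=cv2.imread("pics/side0.png")
for c,i in(("scene",im),("side",im2)):
    for u,v,z in [(a,b,h) for a in(-35,35) for b in(-140,-100,100,120) for h in(10,107)]+[(a,b,h) for a in(-57,57) for b in(-150,150) for h in(0,)]+[(0,-140-s.x[3]-44,85)]:
        p=proj(K[c],f(u,v,z)); cv2.circle(i,tuple(np.round(p).astype(int)),1,(0,255,0),-1)
    for k in m:cv2.circle(i,tuple(np.round(proj(K[c],m[k])).astype(int)),1,(0,0,255),-1)
a=cv2.resize(im[140:240,210:360],None,fx=5,fy=5);b=cv2.resize(im2[130:240,150:290],None,fx=5,fy=5)
cv2.imwrite("pics/fa.png",a);cv2.imwrite("pics/fb.png",b)
E
```

```text
[555.75 105.58] -2879.83512370112 [ 4.66  0.6  64.96]
[ 0.4 -3.2 -0.9 -0.5  2.8 -0.1  2.1 -1.2 -0.4  1.4 -0.5  1.3  1.8 -1.4
  3.9  0.6  1.1 -4.  -0.5  0.1 -0.1 -1.   0.7]
rack [555.75 105.58   0.  ]
far_bore [555.46 205.58  85.  ]
knob_mid [556.24 -65.08  85.  ]
spindle_tip [555.4  225.92  85.  ]
spool_near_mid [555.95  33.18  82.  ]
spool_loose_mid [555.61 152.14  82.  ]
blue1 [428.68 135.51  27.  ]
blue2 [417.29  23.83  27.  ]
blue1 [431.83 144.94  27.  ]
blue2 [403.33  21.46  27.  ]
spare [716.44 119.5   27.  ]
[722.83 109.51  27.  ]
```

View pics/fa.png

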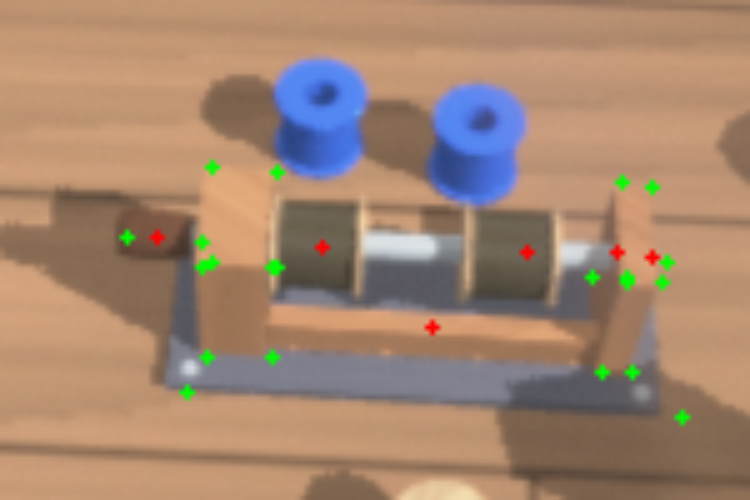

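View pics/fb.png

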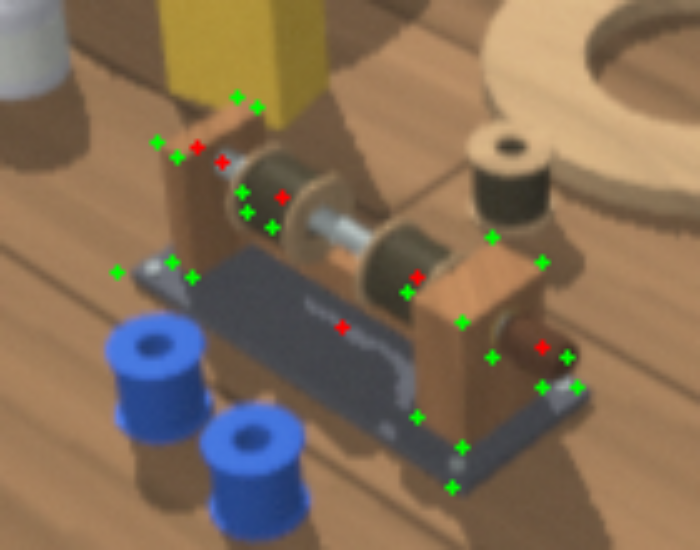

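```bash
cat > fit.py <<'E'
from cell import optics
from h import *
import cv2
K={c:cam(optics,c) for c in["scene","side"]}
sc=[((-35,-140,107),200,167),((-35,-100,107),268,171),((35,-100,107),269,268),((35,-140,107),198,265),((35,-140,10),199,352),((35,-100,10),268,350),
((35,120,107),656,287),((35,100,10),597,365),((35,120,10),630,370),((57,-150,0),163,389),((57,150,0),660,413)]
sd=[((-35,-100,107),415,295),((-35,-140,107),463,320),((35,-140,107),545,262),((35,-100,107),497,240),((-35,-100,10),418,432),((-35,-140,10),460,457),((-57,-150,0),460,492),
((-57,150,10),133,270),((-35,120,107),165,148),((-35,100,107),185,160),((35,100,107),265,116)]
ob=[("scene",P,210+u/5,140+v/5) for P,u,v in sc]+[("side",P,150+u/5,130+v/5) for P,u,v in sd]
def f(p,P):
    c,s=np.cos(p[2]),np.sin(p[2]);return np.array([p[0]+c*P[0]-s*P[1],p[1]+s*P[0]+c*P[1],P[2]])
def r(p,cs=("scene","side")): return np.concatenate([proj(K[c],f(p,P))-[u,v] for c,P,u,v in ob if c in cs])
for cs in [("scene",),("side",),("scene","side")]:
    s=least_squares(r,[555,90,0],args=(cs,),loss="soft_l1",x_scale=[1,1,.01]);print(cs,s.x[:2],np.degrees(s.x[2]),np.abs(s.fun).mean(), np.abs(s.fun).max())
print(s.fun.reshape(-1,2).round(1).tolist())
for y in (-185,-166,-100,100): print(y,f(s.x,(0,y,85)))
E
python3 fit.py
```

```text
('scene',) [555.34 102.13] 0.13395785906267524 0.7787625449661536 3.6430742985404265
('side',) [554.77  97.08] -0.5703434884314675 0.8189246119455372 2.224494842307962
('scene', 'side') [555.68 100.25] -0.02183306935148971 0.9191417007081365 2.9800723795398483
[[-0.0, -0.3], [-0.1, -0.5], [-1.5, -0.4], [-1.4, -0.4], [-0.5, 0.2], [-1.3, 1.1], [-0.6, -0.9], [-1.4, 1.0], [-1.4, 0.3], [3.0, 0.5], [2.5, 0.1], [-0.4, 0.0], [0.3, 1.1], [0.1, 0.9], [-0.4, -0.4], [0.1, -2.7], [1.5, -1.6], [-1.0, -0.7], [-2.9, -1.6], [-1.3, -0.6], [-1.0, -0.4], [-0.5, -1.5]]
-185 [555.61 -84.75  85.  ]
-166 [555.61 -65.75  85.  ]
-100 [555.64   0.25  85.  ]
100 [555.72 200.25  85.  ]
```

Call:
{"name": "carry_out", "arguments": {"series": [[1,[0,-30,50],8],[1,[0,-61,99],16],[1,[0,-92,149],24],[1,[0,-122,198],32],[1,[0,-153,248],40],[1,[0,-183,297],48],[1,[0,-214,347],56],[1,[0,-245,396],64.5]]}}

```text
time: 3.1
eef_pos: [520.5, 175.1, 231.5]
orientation: [[0.001, 1.0, 0.003], [0.0, 0.003, -1.0], [-1.0, 0.001, -0.0]]
contact_force: [0.5, 1.3, 0.4]
width: 85.6
```

```bash
python3 - <<'E'
from cell import robot
import numpy as np
s=robot.get_state()
for k in("time","eef_pos","orientation","contact_force","width","q"):print(k,np.round(s[k],3).tolist())
E
```

```text
time 3.1
eef_pos [520.494, 175.082, 231.517]
orientation [[0.001, 1.0, 0.003], [0.0, 0.003, -1.0], [-1.0, 0.001, -0.0]]
contact_force [0.489, 1.348, 0.424]
width 85.56
q [11.696, 21.942, 100.046, 0.009, 57.979, 11.496]
```

Call:
{"name": "carry_out", "arguments": {"series": [[0.64,[0,12,18],0],[0.64,[0,24,36],0],[0.64,[0,35,53],0],[0.64,[0,35,53],0],[0.64,[0,35,53],0],[0.64,[0,35,53],0],[0.64,[0,35,53],0],[0.64,[0,35,53],0]]}}

```text
time: 4.1
eef_pos: [554.9, 124.4, 231.4]
orientation: [[0.0, 1.0, 0.009], [0.0, 0.009, -1.0], [-1.0, 0.0, -0.0]]
contact_force: [0.3, 0.3, -0.7]
width: 54.6
```

```bash
python3 - <<'E'
from cell import robot, optics, find_in, landmark_of
from h import *
import cv2,json
s=robot.get_state(); im=optics.capture("wrist"); cv2.imwrite("pics/w1.png",im); cv2.imwrite("pics/w1b.png",cv2.resize(im,(768,576),interpolation=cv2.INTER_CUBIC))
json.dump({k:np.array(s[k]).tolist() for k in s},open("w1.json","w"))
print(s["eef_pos"],s["width"],np.round(s["orientation"],4))
k=cam(optics,"wrist",s)
for l,z in [("rack",0),("far_bore",85),("knob_mid",85),("spindle_tip",85),("spool_near_mid",82),("spool_loose_mid",82)]:
    for d in landmark_of("wrist",l)[:3]: print(l,np.round(d["point"],1),round(d["confidence"],2),onplane(k,d["point"],z))
E
```

```text
[554.88 124.35 231.37] 54.561419601796345 [[ 0.    1.    0.01]
 [ 0.    0.01 -1.  ]
 [-1.    0.   -0.  ]]
rack [385.5 184.8] 0.71 [734.08  95.98   0.  ]
far_bore [258.1 104.7] 0.87 [555.81 201.22  85.  ]
knob_mid [254.3 325.8] 0.72 [553.68 -68.52  85.  ]
spool_near_mid [154.7 237.9] 0.69 [438.02  53.58  82.  ]
spool_near_mid [159.9 158.2] 0.58 [453.12 146.65  82.  ]
spool_loose_mid [253.4 164.3] 0.86 [551.46 140.98  82.  ]
```

View pics/w1b.png

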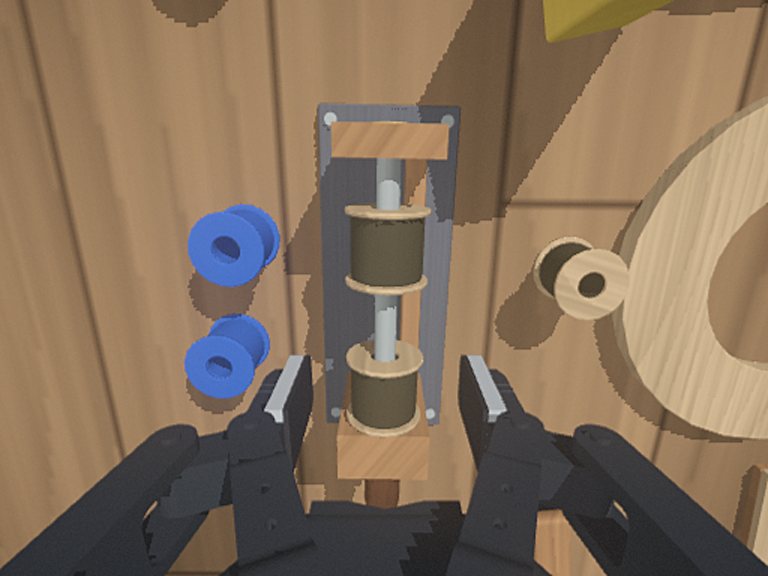

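```bash
python3 - <<'E'
from cell import optics
from h import *
import json
s=json.load(open("w1.json")); k=cam(optics,"wrist",s)
for n,u,v,z in [("farL out",333,123,107),("farR out",449,123,107),("farL in",331,158,107),("farR in",448,158,107),("nearL out",338,478,107),("nearR out",428,480,107),("nearL in",340,432,107),("nearR in",429,434,107),
 ("rod far",389,167,93),("rod mid",385,330,93),("knob",383,495,100),
 ("loose far flange edgeL",347,210,82),("loose far edgeR",430,211,82),("loose near edgeL",346,284,82),("loose nearR",427,284,82),("near +y flL",347,358,82),("near fl R",423,358,82),("base fL",319,104,10),("base fR",461,107,10),("base nL",330,423,10),("base nR",438,424,10)]:
    print(n,onplane(k,(u/1.5,v/1.5),z))
E
python3 - <<'E'
import cv2
im=cv2.imread("pics/w1.png")[65:340,200:320];cv2.imwrite("pics/w1c.png",cv2.resize(im[0:150],None,fx=4,fy=4,interpolation=cv2.INTER_CUBIC))
E
```

```text
farL out [523.54 220.31 107.  ]
farR out [592.04 220.89 107.  ]
farL in [521.74 200.56 107.  ]
farR in [592.53 201.17 107.  ]
nearL out [519.8  -37.68 107.  ]
nearR out [590.06 -38.97 107.  ]
nearL in [522.4    4.72 107.  ]
nearR in [589.11   3.55 107.  ]
rod far [557.02 195.21  93.  ]
rod mid [555.43  81.81  93.  ]
knob [555.03 -60.7  100.  ]
loose far flange edgeL [528.59 166.26  82.  ]
loose far edgeR [585.63 166.07  82.  ]
loose near edgeL [526.84 113.02  82.  ]
loose nearR [585.64 113.54  82.  ]
near +y flL [526.41  53.38  82.  ]
near fl R [584.91  53.9   82.  ]
base fL [501.51 240.39  10.  ]
base fR [614.61 239.16  10.  ]
base nL [500.81 -57.09  10.  ]
base nR [610.34 -57.29  10.  ]
```

View pics/w1c.png

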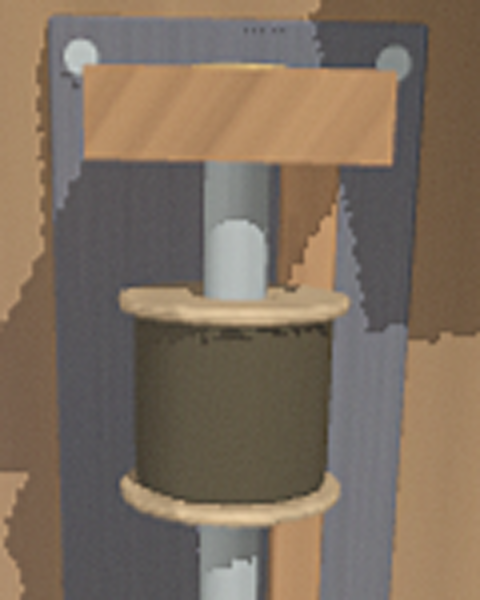

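Call:
{"name": "carry_out", "arguments": {"series": [[0.78,[0,1.5,-15.5],0.9],[0.78,[40,1.5,-15.5],0.9],[0.78,[80,1.5,-15.5],0.9],[0.78,[110,1.5,-15.5],0.9],[0.78,[110,1.5,-15.5],0.9],[0.78,[110,1.5,-15.5],0.9],[0.78,[110,1.5,-15.5],0.9],[0.78,[110,1.5,-15.5],0.9]]}}

```text
time: 5.45
eef_pos: [556.7, 139.7, 122.3]
orientation: [[0.002, 1.0, -0.007], [0.0, -0.007, -1.0], [-1.0, 0.002, -0.0]]
contact_force: [0.5, 0.5, -0.1]
width: 66.7
```

```bash
python3 - <<'E'
from cell import robot, optics, find_in, landmark_of
from h import *
import cv2,json
s=robot.get_state(); im=optics.capture("wrist"); cv2.imwrite("pics/w2b.png",cv2.resize(im,(768,576),interpolation=cv2.INTER_CUBIC))
json.dump({k:np.array(s[k]).tolist() for k in s},open("w2.json","w"))
print(s["time"],s["eef_pos"],s["width"],np.array(s["orientation"])[:2,2],np.array(s["orientation"])[:2,1])
k=cam(optics,"wrist",s)
for l,z in [("spool_near_mid",82),("spool_loose_mid",82)]:
    for d in landmark_of("wrist",l)[:3]: print(l,np.round(d["point"],1),round(d["confidence"],2),onplane(k,d["point"],z))
E
```

```text
5.45 [556.7  139.69 122.29] 66.72424164434094 [-0.01 -1.  ] [ 1.   -0.01]
spool_near_mid [253.4 340.2] 0.98 [553.49  32.34  82.  ]
spool_near_mid [116.6 203.5] 0.89 [460.19 152.96  82.  ]
spool_near_mid [115.5 303.6] 0.58 [445.84  69.59  82.  ]
spool_loose_mid [253.5 217.2] 0.79 [554.79 141.95  82.  ]
```

View pics/w2b.png

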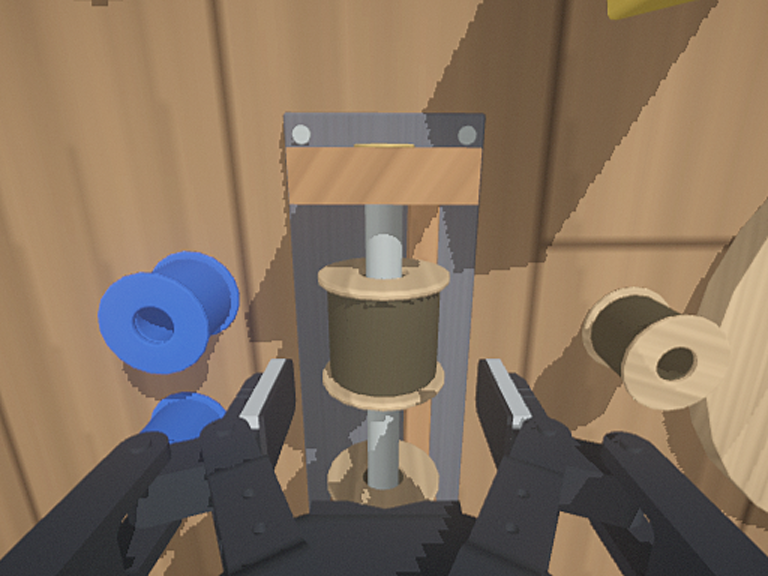

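Call:
{"name": "carry_out", "arguments": {"series": [[0.78,[20,0,-1],0],[0.78,[40,0,-1],0],[0.78,[60,0,-1],0],[0.78,[60,0,-1],0],[0.635,[60,0,-1],0],[0.635,[60,0,-1],0],[0.635,[60,0,-1],0],[0.635,[60,0,-1],0]]}}

```text
time: 6.6
eef_pos: [556.5, 140.7, 61.6]
orientation: [[0.001, 1.0, -0.007], [0.0, -0.007, -1.0], [-1.0, 0.001, -0.0]]
contact_force: [0.7, -0.0, 0.3]
width: 54.4
```

```bash
python3 - <<'E'
from cell import robot, optics
from h import *
import cv2
s=robot.get_state(); im=optics.capture("wrist"); cv2.imwrite("pics/w3b.png",cv2.resize(im,(768,576),interpolation=cv2.INTER_CUBIC))
print(s["time"],s["eef_pos"],s["width"],s["contact_force"])
E
```

```text
6.6 [556.49 140.66  61.63] 54.370484777309215 [ 0.7  -0.04  0.33]
```

View pics/w3b.png

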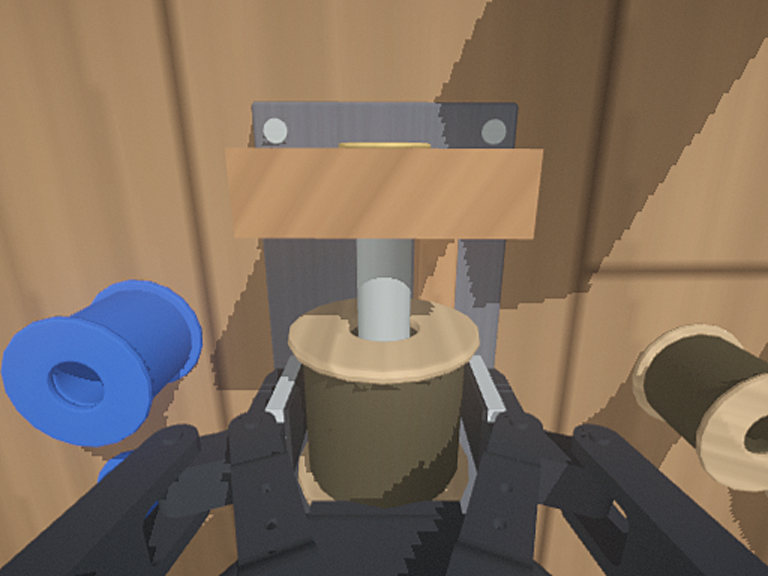

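Call:
{"name": "carry_out", "arguments": {"series": [[0.635,[0,0,7],0],[0.635,[0,0,14],0],[0.635,[0,0,21],0],[0.635,[0,0,28],0],[0.635,[0,0,36],0],[0.635,[0,0,44],0],[0.635,[0,0,52],0],[0.635,[0,0,58],0]]}}

```text
time: 7.65
eef_pos: [555.9, 82.1, 61.3]
orientation: [[-0.0, 1.0, -0.008], [0.0, -0.008, -1.0], [-1.0, -0.0, -0.0]]
contact_force: [-1.0, 1.1, 0.6]
width: 54.0
```

```bash
python3 - <<'E'
from cell import robot, optics
from h import *
import cv2
s=robot.get_state()
print(s["time"],s["eef_pos"],s["width"],s["contact_force"])
im=optics.capture("wrist"); cv2.imwrite("pics/w4b.png",cv2.resize(im,(768,576),interpolation=cv2.INTER_CUBIC))
im=optics.capture("side");im2=optics.capture("scene")
cv2.imwrite("pics/s4.png",np.hstack([cv2.resize(im[130:240,150:290],None,fx=3,fy=3.),cv2.resize(im2[140:250,210:330],None,fx=3,fy=3.)]))
E
```

```text
7.65 [555.94  82.09  61.31] 53.974501454115305 [-1.04  1.09  0.56]
```

View pics/w4b.png

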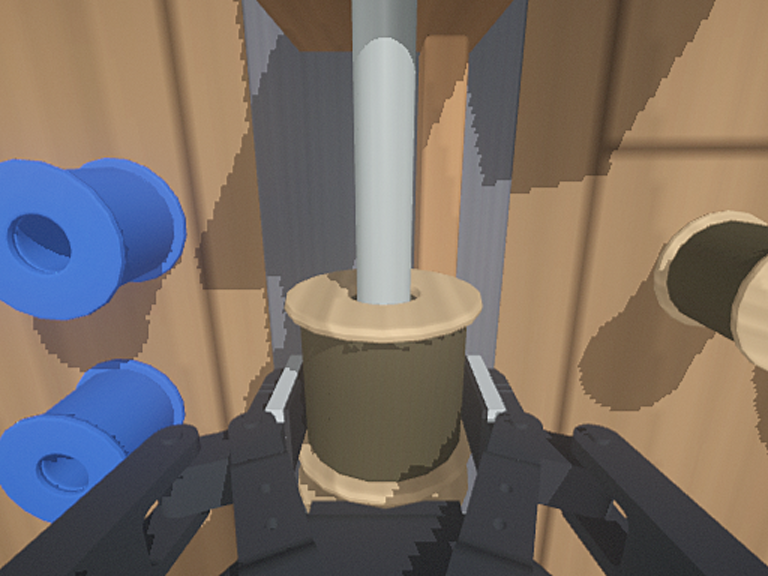

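View pics/s4.png

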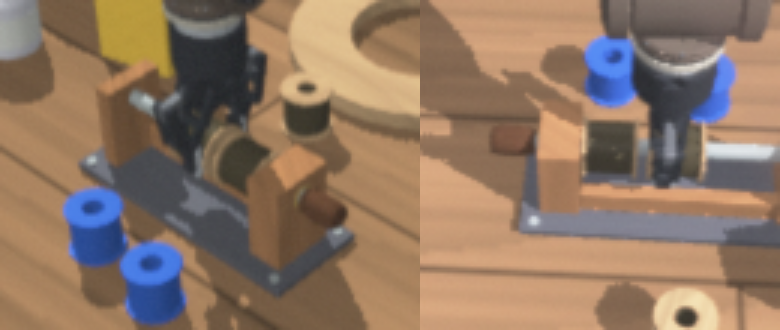

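Call:
{"name": "carry_out", "arguments": {"series": [[0.635,[0,0,1.5],0],[0.635,[0,0,3],0],[0.635,[0,0,4.5],0],[0.635,[0,0,6],0],[0.635,[0,0,7.5],0],[0.635,[0,0,9],0],[0.635,[0,0,10.5],0],[0.635,[0,0,11],0]]}}

```text
time: 8.8
eef_pos: [555.9, 71.5, 61.3]
orientation: [[-0.0, 1.0, -0.008], [0.0, -0.008, -1.0], [-1.0, -0.0, -0.0]]
contact_force: [0.0, 0.7, -0.5]
width: 54.1
```

```bash
cat > look.py <<'E'
import sys
from cell import robot, optics
from h import *
import cv2
n=sys.argv[1]
s=robot.get_state()
print(s["time"],s["eef_pos"],s["width"],s["contact_force"],s["wrist_torque"])
im=optics.capture("wrist"); cv2.imwrite(f"pics/w{n}b.png",cv2.resize(im,(768,576),interpolation=cv2.INTER_CUBIC))
im=optics.capture("side");im2=optics.capture("scene")
cv2.imwrite(f"pics/s{n}.png",np.hstack([cv2.resize(im[130:240,160:290],None,fx=3,fy=3.),cv2.resize(im2[140:250,200:330],None,fx=3,fy=3.)]))
cv2.imwrite(f"pics/scene{n}.png",im2);cv2.imwrite(f"pics/side{n}.png",im)
E
python3 look.py 5
```

```text
8.8 [555.87  71.52  61.28] 54.09972910864203 [ 0.04  0.69 -0.51] [ 0.06  0.01 -0.04]
```

View pics/s5.png

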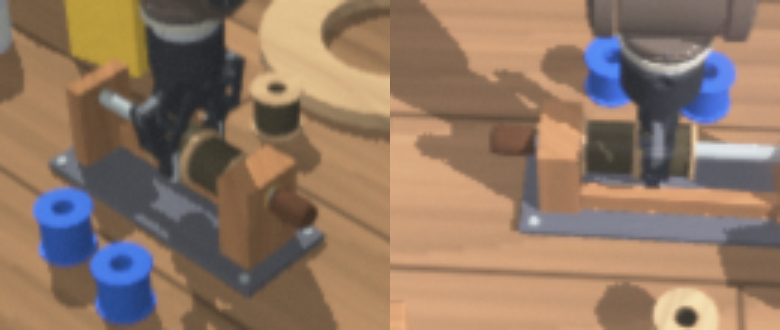

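View pics/w5b.png

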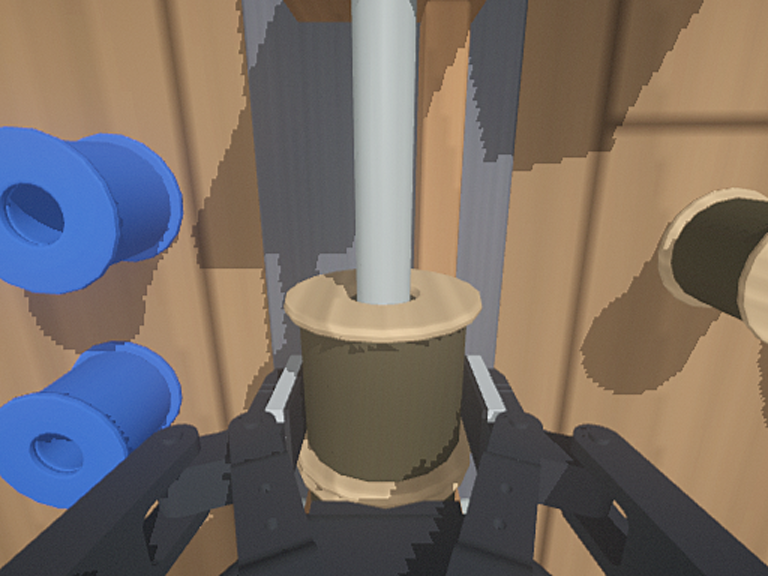

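Call:
{"name": "carry_out", "arguments": {"series": [[0.635,[0,0,0.5],0],[0.635,[0,0,1],0],[0.635,[0,0,1.5],0],[0.635,[0,0,2],0],[0.635,[0,0,2.5],0],[0.635,[0,0,3],0],[0.635,[0,0,3],0],[0.635,[0,0,3],0]]}}

```text
time: 9.95
eef_pos: [556.0, 69.8, 61.4]
orientation: [[0.001, 1.0, -0.008], [0.001, -0.008, -1.0], [-1.0, 0.001, -0.001]]
contact_force: [0.5, 12.5, -0.1]
width: 54.1
```

```bash
python3 look.py 6
```

```text
9.95 [555.96  69.8   61.37] 54.12081919775905 [ 0.5  12.51 -0.08] [ 1.89 -0.1  -0.22]
```

View pics/s6.png

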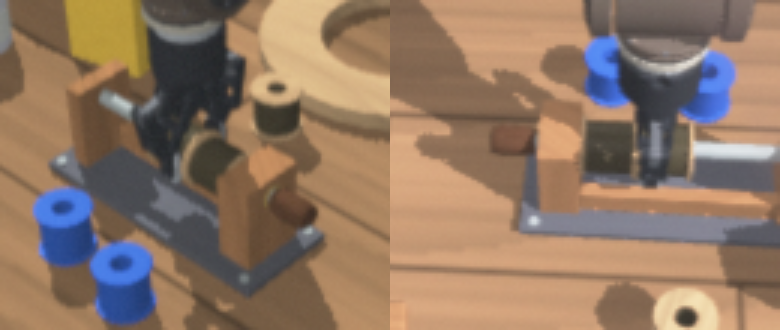

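Call:
{"name": "carry_out", "arguments": {"series": [[0.635,[0,0,-5],0],[0.635,[0,0,-12],0],[0.8,[0,0,-12],0],[0.8,[0,0,-12],0],[0.8,[0,0,-12],0],[0.8,[-50,0,-12],0],[0.8,[-110,0,-12],0],[0.8,[-130,0,-12],0]]}}

```text
time: 11.1
eef_pos: [556.8, 80.5, 194.8]
orientation: [[0.005, 1.0, -0.008], [0.0, -0.008, -1.0], [-1.0, 0.005, -0.0]]
contact_force: [0.0, 0.1, -1.1]
width: 68.2
```

```bash
python3 look.py 7
```

```text
11.1 [556.8   80.5  194.78] 68.15326655833921 [ 0.    0.14 -1.1 ] [ 0.03  0.01 -0.  ]
```

View pics/s7.png

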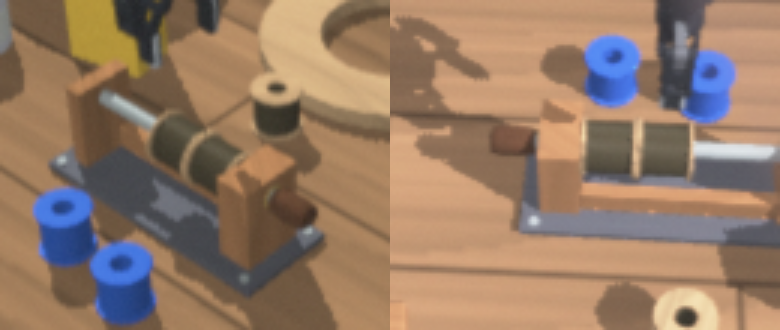

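View pics/w7b.png

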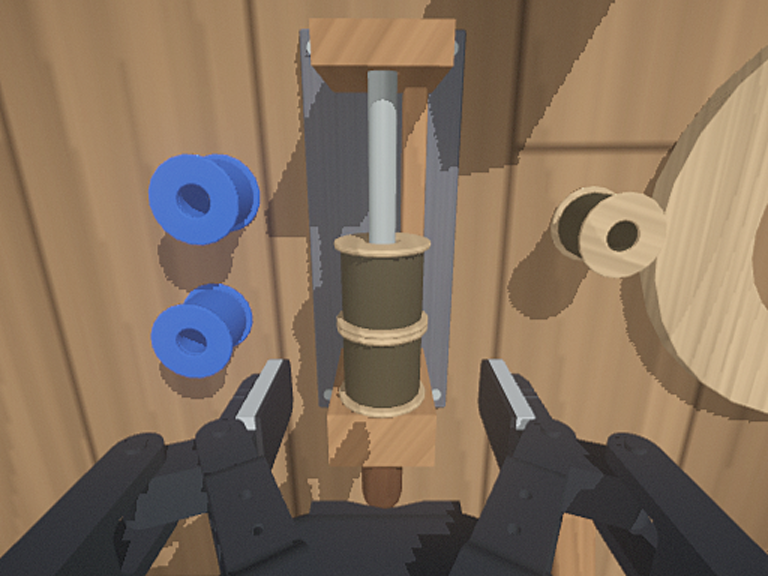

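```bash
python3 - <<'E'
from cell import optics,robot
from h import *
s=robot.get_state(); k=cam(optics,"wrist",s)
for n,u,v,z in [("knob endtop",382,507,96),("knob L",363,485,85),("knob R",402,485,85),("upL",328,464,107),("upR",435,466,107),("upLi",332,410,107),("rod",383,200,93),("farL",309,66,107),("farR",453,66,107)]:
    print(n,onplane(k,(u/1.5,v/1.5),z))
E
```

```text
knob endtop [553.02 -80.97  96.  ]
knob L [539.12 -71.61  85.  ]
knob R [567.72 -71.86  85.  ]
upL [518.14 -33.89 107.  ]
upR [588.37 -36.1  107.  ]
upLi [522.67   7.12 107.  ]
rod [555.72 134.65  93.  ]
farL [520.55 200.19 107.  ]
farR [590.27 199.66 107.  ]
```

Call:
{"name": "carry_out", "arguments": {"series": [[0.7,[0,0,40],0],[0.7,[0,-0.5,80],0],[0.7,[20,-1,120],0],[0.7,[45,-1,147],0],[0.7,[60,-1,147],0],[0.7,[60,-1,147],0],[0.7,[60,-1,147],0],[0.7,[60,-1,147],0]]}}

```text
time: 12.25
eef_pos: [554.1, -65.7, 132.0]
orientation: [[0.001, 1.0, -0.006], [-0.0, -0.006, -1.0], [-1.0, 0.001, 0.0]]
contact_force: [-0.5, -0.2, -0.4]
width: 60.1
```

```bash
python3 look.py 8; python3 -c "
from cell import robot;import numpy as np
print(np.round(robot.get_state()['orientation'],4))"
```

```text
12.25 [554.15 -65.69 131.97] 60.12502148483598 [-0.49 -0.21 -0.44] [-0.03 -0.01  0.01]
[[ 9.0e-04  1.0e+00 -6.9e-03]
 [-1.0e-04 -6.9e-03 -1.0e+00]
 [-1.0e+00  9.0e-04  1.0e-04]]
```

View pics/w8b.png

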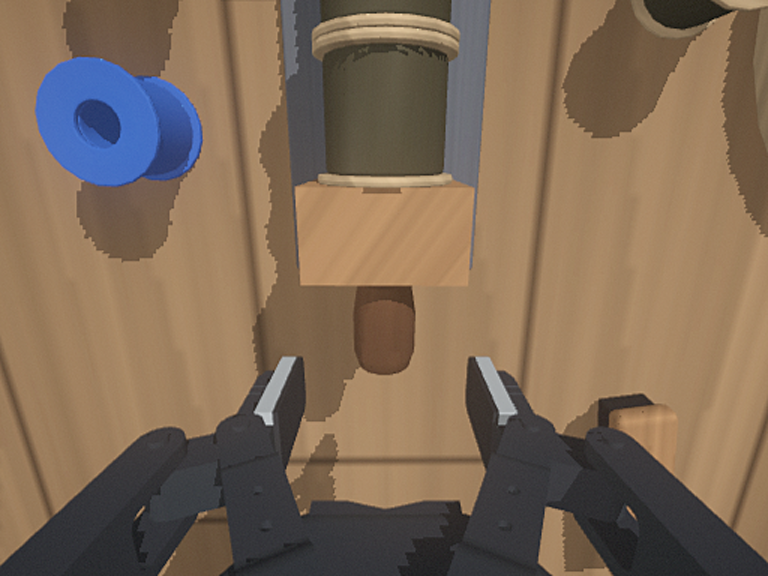

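View pics/s8.png

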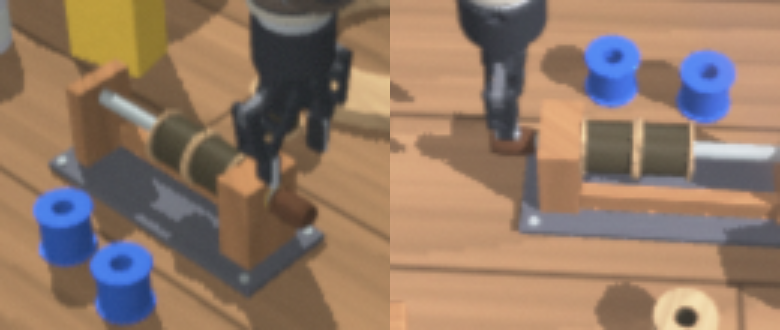

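```bash
python3 - <<'E'
from cell import optics,robot
from h import *
s=robot.get_state(); k=cam(optics,"wrist",s)
for n,u,v,z in [("knob end",384,374,90),("knob L",354,335,85),("knob R",414.5,335,85),("upL",300,286,107),("upR",469,285,107),("upLi",294.5,188,107),("upRi",476,186,107)]:
    print(n,onplane(k,(u/1.5,v/1.5),z))
E
```

```text
knob end [553.62 -90.05  90.  ]
knob L [539.08 -71.3   85.  ]
knob R [568.68 -71.51  85.  ]
upL [519.12 -39.07 107.  ]
upR [589.38 -39.13 107.  ]
upLi [519.75   0.67 107.  ]
upRi [589.89   0.93 107.  ]
```

Call:
{"name": "carry_out", "arguments": {"series": [[0.7,[20,-0.2,5],0],[0.7,[45,-0.2,5],0],[0.7,[66,-0.2,5],0],[0.7,[66,-0.2,5],0],[0.7,[66,-0.2,5],0],[0.7,[66,-0.2,5],0],[0.45,[66,-0.2,5],0],[0.42,[66,-0.2,5],0]], "squeeze": 40}}

```text
time: 13.4
eef_pos: [553.7, -71.4, 65.6]
orientation: [[0.0, 1.0, -0.007], [-0.0, -0.007, -1.0], [-1.0, 0.0, 0.0]]
contact_force: [0.1, 0.6, 0.5]
width: 36.1
```

```bash
python3 look.py 9
```

```text
13.4 [553.68 -71.35  65.61] 36.070269963549904 [0.06 0.6  0.54] [-0.02 -0.01  0.02]
```

View pics/w9b.png

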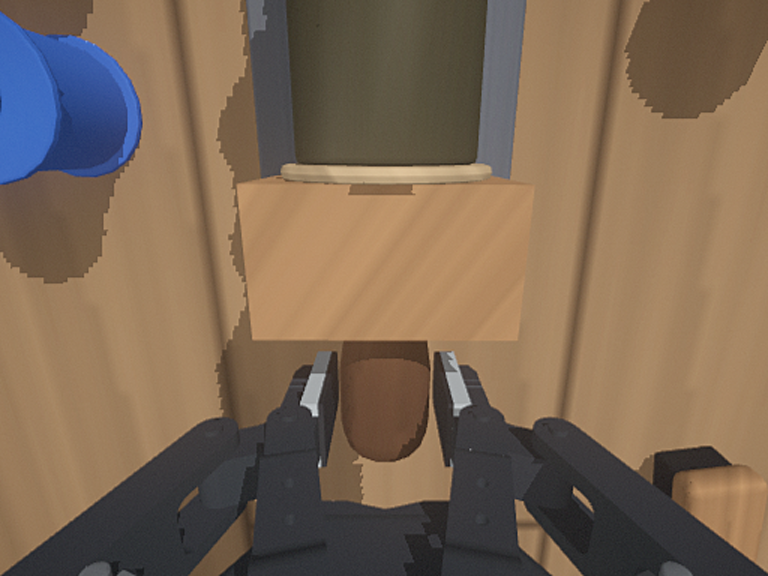

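Call:
{"name": "carry_out", "arguments": {"series": [[0.36,[0,0,0],0],[0.3,[0,0,0],0],[0.25,[0,0,0],0],[0.25,[0,0,0],0],[0.25,[0,0,0],0],[0.25,[0,0,0],0],[0.25,[0,0,0],0],[0.25,[0,0,0],0]], "squeeze": 40}}

```text
time: 14.55
eef_pos: [553.6, -71.3, 65.4]
orientation: [[0.0, 1.0, -0.007], [0.0, -0.007, -1.0], [-1.0, 0.0, -0.0]]
contact_force: [-1.6, 0.4, 5.6]
width: 28.7
```

```bash
python3 look.py 10
```

```text
14.55 [553.62 -71.33  65.43] 28.65065267613801 [-1.57  0.45  5.57] [0.03 0.16 0.02]
```

View pics/w10b.png

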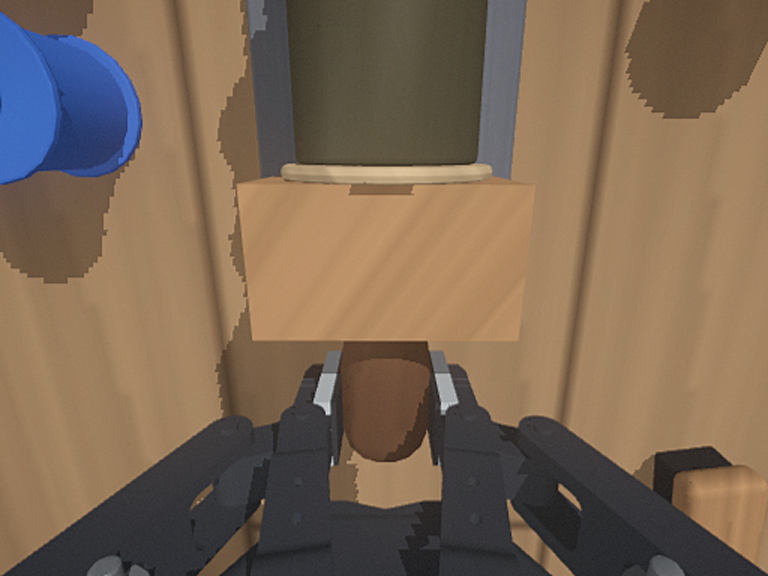

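View pics/s10.png

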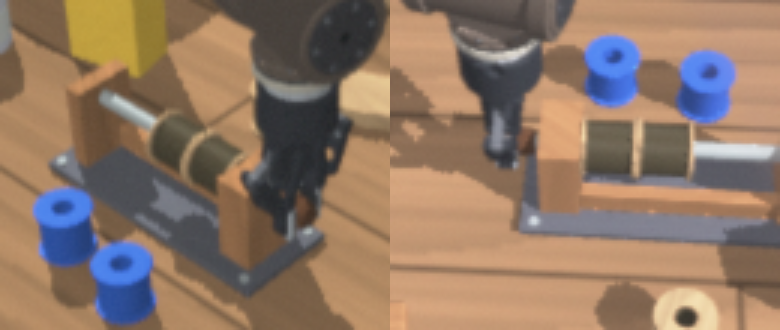

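Call:
{"name": "carry_out", "arguments": {"series": [[0.25,[-0.3,0,2],0],[0.25,[-0.3,0,5],0],[0.25,[-0.3,0,9],0],[0.25,[-0.3,0,13],0],[0.25,[-0.3,0,17],0],[0.25,[-0.3,0,20],0],[0.25,[-0.3,0,20],0],[0.25,[-0.3,0,20],0]]}}

```text
time: 15.7
eef_pos: [553.4, -91.1, 65.6]
orientation: [[-0.0, 1.0, -0.007], [0.0, -0.007, -1.0], [-1.0, -0.0, -0.0]]
contact_force: [0.1, 4.2, 4.8]
width: 29.0
```

```bash
python3 look.py 11
```

```text
15.7 [553.4  -91.11  65.58] 28.968447076616815 [0.09 4.16 4.79] [0.7  0.12 0.04]
```

View pics/s11.png

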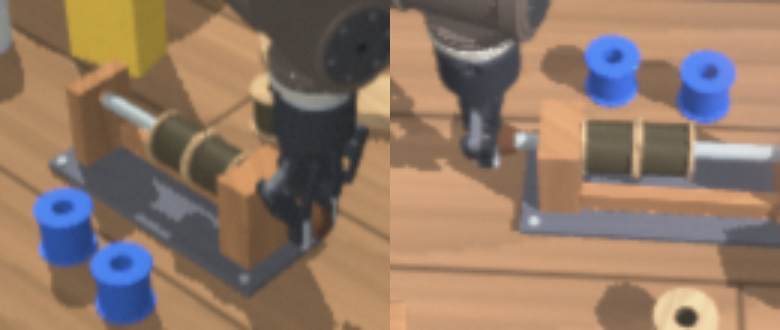

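Call:
{"name": "carry_out", "arguments": {"series": [[0.25,[-0.3,0,5],0],[0.25,[-0.3,0,11],0],[0.25,[-0.3,0,18],0],[0.25,[-0.3,0,25],0],[0.25,[-0.3,0,32],0],[0.25,[-0.3,0,38],0],[0.25,[-0.3,0,42],0],[0.25,[-0.3,0,42],0]]}}

```text
time: 16.85
eef_pos: [553.0, -133.6, 65.6]
orientation: [[-0.0, 1.0, -0.008], [0.0, -0.008, -1.0], [-1.0, -0.0, -0.0]]
contact_force: [-1.3, 1.3, 2.1]
width: 28.8
```

```bash
python3 look.py 12
```

```text
16.85 [ 553.02 -133.58   65.65] 28.80846305001646 [-1.28  1.32  2.06] [0.19 0.15 0.04]
```

View pics/s12.png

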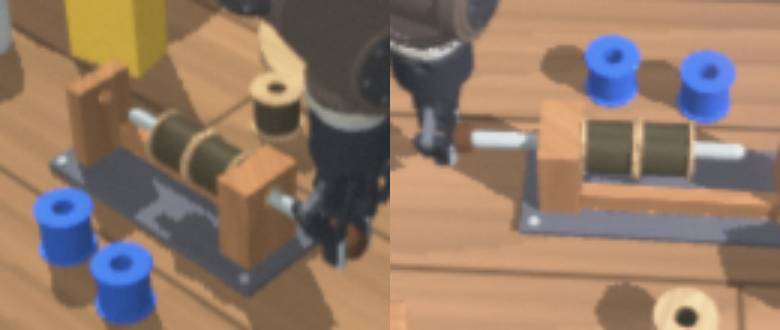

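View pics/w12b.png

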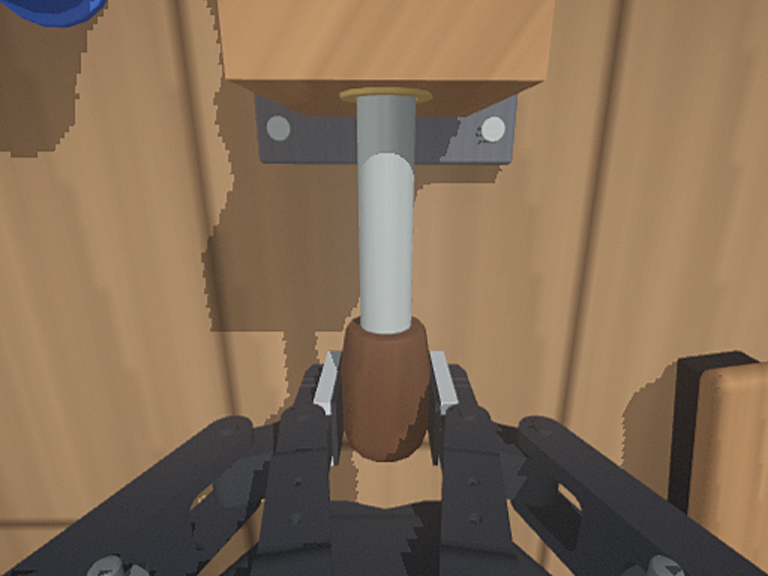

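```bash
python3 - <<'E'
from cell import optics,robot,landmark_of
from h import *
s=robot.get_state(); k=cam(optics,"wrist",s); sc=cam(optics,"scene"); sd=cam(optics,"side")
print("shoulder",onplane(k,(386/1.5,322/1.5),93),onplane(k,(347/1.5,325/1.5),85), "base edge",onplane(k,(386/1.5,163/1.5),0),"upright out top",onplane(k,(386/1.5,80/1.5),107))
print("tip scene",onplane(sc,(318,190.5),85), "loose face",onplane(sc,(200+303/3,140+150/3),82),"far inner",onplane(sc,(200+383/3,140+152/3),85))
print("tip side",onplane(sd,(160+131/3,130+115/3),85))
for c,cc in(("scene",sc),("side",sd)):
  for l,z in(("spindle_tip",85),("spool_loose_mid",82),("spool_near_mid",82),("far_bore",85)):
    for d in landmark_of(c,l)[:2]: print(c,l,np.round(d["point"],1),round(d["confidence"],2),onplane(cc,d["point"],z))
E
```

```text
shoulder [ 553.91 -101.51   93.  ] [ 541.59 -105.74   85.  ] base edge [554.34 -58.71   0.  ] upright out top [554.3  -39.18 107.  ]
tip scene [557.73 161.51  85.  ] loose face [556.32 112.31  82.  ] far inner [556.91 189.62  85.  ]
tip side [551.81 156.12  85.  ]
scene spindle_tip [318.4 191.2] 0.62 [560.17 162.57  85.  ]
scene spindle_tip [181.1 258.2] 0.19 [ 789.41 -200.05   85.  ]
scene spool_near_mid [273.6 192.2] 0.82 [568.21  32.22  82.  ]
scene spool_near_mid [273.  163.7] 0.64 [460.91  27.05  82.  ]
scene far_bore [335.  192.3] 0.77 [561.66 210.55  85.  ]
side spindle_tip [205.5 168.4] 0.65 [555.36 151.57  85.  ]
side spindle_tip [200.4 149.7] 0.29 [614.27 237.41  85.  ]
side spool_loose_mid [221.4 178.7] 0.62 [554.27  80.86  82.  ]
side spool_near_mid [181.3 202. ] 0.83 [402.37  92.14  82.  ]
side spool_near_mid [202.9 227.3] 0.74 [372.74 -28.96  82.  ]
side far_bore [194.3 163.2] 0.6 [550.63 197.86  85.  ]
side far_bore [157.  145.5] 0.37 [535.26 364.27  85.  ]
```

Call:
{"name": "carry_out", "arguments": {"series": [[0.25,[0,0,4],0],[0.25,[0,0,10],0],[0.25,[0,0,16],0],[0.25,[0,0,22],0],[0.25,[0,0,28],0],[0.25,[0,0,31],0],[0.25,[0,0,31],0],[0.25,[0,0,31],0]]}}

```text
time: 18.4
eef_pos: [552.8, -164.3, 65.8]
orientation: [[-0.0, 1.0, -0.007], [0.0, -0.007, -1.0], [-1.0, -0.0, -0.0]]
contact_force: [-1.4, 3.0, 1.4]
width: 28.5
```

```bash
python3 look.py 13; python3 - <<'E'
import cv2
a=cv2.imread("pics/scene13.png");b=cv2.imread("pics/side13.png")
cv2.imwrite("pics/z13.png",cv2.resize(a[155:225,225:355],None,fx=6,fy=6,interpolation=cv2.INTER_CUBIC))
cv2.imwrite("pics/zs13.png",cv2.resize(b[130:240,150:290],None,fx=5,fy=5,interpolation=cv2.INTER_CUBIC))
E
```

```text
18.4 [ 552.83 -164.28   65.79] 28.542070246162453 [-1.44  2.96  1.43] [0.36 0.13 0.06]
```

View pics/z13.png

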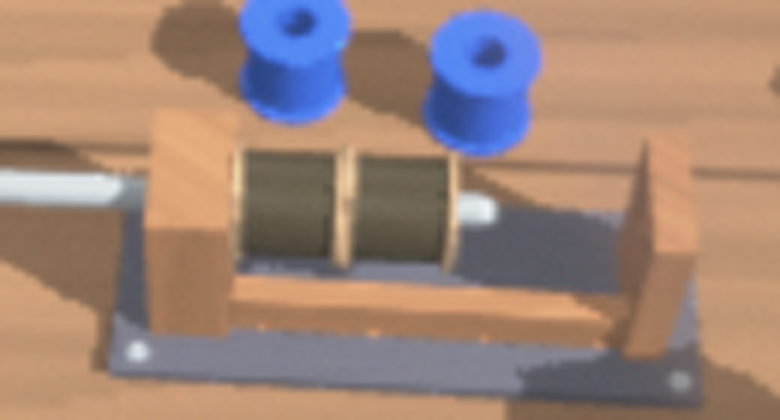

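View pics/zs13.png

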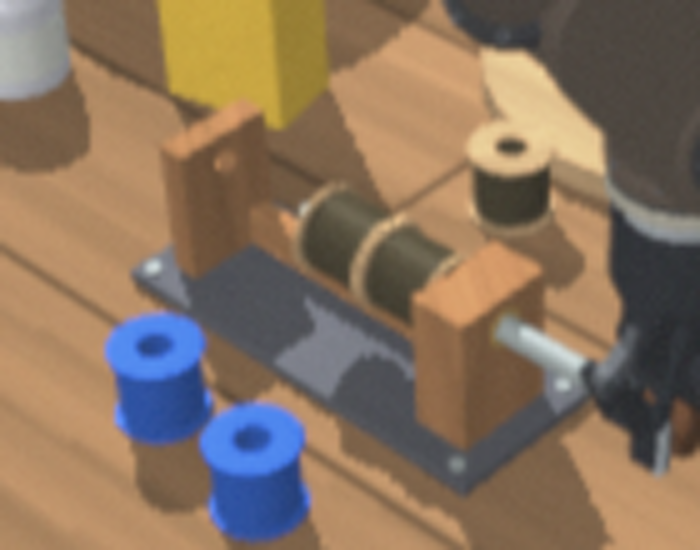

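View pics/w13b.png

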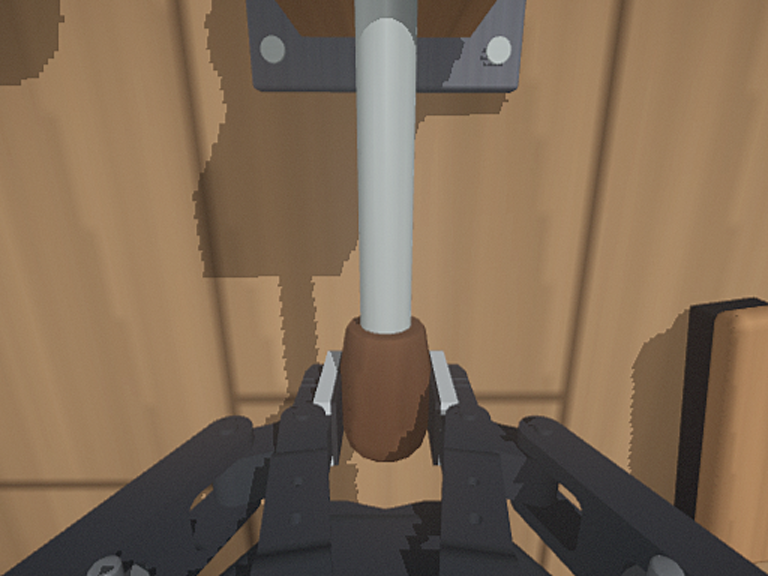

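```bash
python3 - <<'E'
from cell import robot
s=robot.get_state();print(s["time"],s["joint_vel"]);print(robot.sign_off())
E
```

```text
18.55 [ 0.05466958 -0.0436011   0.00794975 -0.01357456 -0.01469014  0.00782892]
the job is handed in; nothing more can be done
None
```

I slid the loose spool until it was flush against the knob-end spool, then drew the spindle straight out about 93 mm by its knob. I handed the job in at 18.6 s with the gripper still holding the knob; no verdict was reported.

**Flush spools:** I straddled the loose spool's thread and pushed it until the pair butted against the knob-end upright. The push peaked at about 12.5 N. The spindle's tip was still in the far upright at that point, and the spools still show flush in the last picture.

**Spindle:** By my measurements the tip ended about 66–73 mm from the far upright, where more than 56 mm is needed. It also stands about 19 mm past the loose spool's outer face. The wrist forces were about 3 N or less and the tool was still.

**Surroundings:** The uprights and blue spools showed no visible movement in the pictures. I did not measure any shift of the other things on the bench, but the arm touched none of them. I judged the spindle level from the pictures and the steady tool height, not from a direct angle measurement.

**Disagreements:**
- The first rack fit from the scene and side cameras was a few millimetres off, so I aligned from the wrist camera instead.
- The cameras put the tip within about 10 mm of each other at the last check before the final pull. I aimed for the middle of the allowed range.

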